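# Bed the canister, then hold the mirror lid at its balance point

## Robot

A 6-joint arm with a two-finger parallel gripper is mounted at the origin on the work surface. World frame = base frame: x ahead of the robot, y to its left, z up, the work surface at z = 0. Lengths are in m, angles in rad, forces in N, time in s.
With the tool pointing down it reaches from about 0.375 to 0.975 m from the base axis. Payload 3.8 kg.
Tool frame: the origin (TCP) lies on the centre line of the jaws, within the pads' length; the fingertips stand 25 mm ahead of it and the grasp point (between the pads) lies 6 mm ahead of it; y points along the fingers, z is the direction in which the jaws open and shut, and the axes are right-handed (so a half turn about y gives the same grasp; the last joint's range is limited). The gripper opens to 85 mm and grips with 20 to 120 N. Pads are 22 mm wide; open, the fingers measure 114 mm over their backs; the gripper's body (76 mm by 85 mm) begins 54 mm behind the grasp point. The pads swing forward as they close: fully open they stand 13 mm farther back than shut.
Start: joints at [1.303, 0.264, 1.604, -0, 1.274, -0.037], TCP at [0.154, 0.657, 0.256] pointing down, gripper open.
Joint ranges: [-2.63, 2.63], [-0.94, 2.18], [0.31, 2.57], [-1.31, 4.45], [0, 2.66], [-2.55, 2.55]. Speed limits (rad/s): [2.57, 2.57, 3.14, 3.14, 3.14, 3.14].

## Interface

Orientations are given as a rotation vector (axis times angle).
In Python, from workcell import bot gives the robot as it stands.
- The arm moves only by the shell command python3 -m jog 'ROWS' [FORCE]. ROWS is JSON, a list of rows, each a list of 5 numbers: the shift along the world's x, y, z in mm, then the turn about the world's z in degrees, then the finger opening in mm, from 0 to 85.4. A call has exactly 10 rows; each row is the pose to reach, as a shift and turn from the pose commanded when the call began; what a row does not reach only later rows make up. A row lasts 1/8 s, in which the tool goes at most 62.5 mm and 10.7 degrees, less where a joint would pass 70% of its speed; a pose out of reach is approached as far as the arm can. A call with a gripper value outside its range is refused whole. The fingers move at their own pace and stop on an object; FORCE is the grip in N (left out, the last holds). Time passes only in rows, so rows that repeat a pose let the fingers close, or fill a call up. It gives the time, the measured TCP pose, the force and the opening at its end, in the units of the state.
- bot.read_state(): the state, without advancing time (a new reading comes with each control period).
- bot.read_camera(name): name is "side" or "top"; returns a dict with "pixels" (400x640x3 uint8, red, green, blue), "fx", "fy", "cx", "cy" (pixels), "R" (3x3) and "t" (3): a world point X has camera coordinates R X + t. Camera axes: x right, y down, z forward; pixel columns grow to the right and rows downward; lengths in m; the calibration is good to about 2 mm. A picture is of the moment at which its call begins. There is no depth.
- bot.finish_job(): hands the job in, once; it reports no verdict.
The state is a dict: "time": time; "q": joint angles; "joint_vel": joint speeds; "joint_torque": joint torques, N m; "tool_pos": TCP position; "tcp_rot": TCP orientation; "wrist_force": force on the tool from outside, world axes, zero at the start; "torque": the same for the moment, N m; "width": opening from 0.0 (shut) to 1.0 (fully open).
Only numpy, scipy, OpenCV 4.12 (cv2) and the standard library are available. Lean on these libraries where they do the work, as an engineer would, in place of code of your own. Each camera call takes 0.05 s, during which the arm holds its last target.

## Task

On the optical check stand, bed the gold canister in its nest by swinging the red-knobbed weighted clamp arm over until its foot rests on the canister, keep it there a moment, then swing the arm all the way back to its parked stop. Then lift the light box's mirror lid by its yellow knob to its balance point, standing straight up, and finish while still holding it there with the fingers, still, neither falling shut nor tipping over towards the canister. The canister stays in its nest, and everything else is left where it stands.

Things in the scene. Friction and masses are not known exactly. Their poses are not given: they have to be found in the camera images.
- stand: The optical check stand, fixed: a dark grey base plate 260 x 280 x 12 mm that carries the black nest, the blue clamp post and the white light box. Origin on the table under the stand; its x points away from the robot (up to 0.5 rad turned), y left, z up. Plate spans x -125..135, y -130..150 mm. The nest block (80 x 80 mm, top at z 30 mm) is centred at (-30, -75) mm, the light box (150 x 115 mm, top at z 66 mm) at (-30, 82) mm.
- clamp (a joint): Angle of the clamp arm, rad, turning about a level hinge along the stand's y axis. 0 = parked on its stop, leaning back 0.35 rad beyond vertical (towards stand +x). It grows as the arm swings over the top (vertical at 0.35) towards stand -x; at about 1.92 it lies level and its foot rests on the canister. Nothing latches it: weight alone (arm 0.35 kg) drops it to whichever side of vertical it is on, and lying down presses the foot on the canister with about 4 N.
- clamp_hinge (a point): Point on the clamp's hinge axis, in the middle of the blue post, 105 mm above the table; axes as the stand's.
- clamp_knob (a point): Centre of the red knob at the end of the clamp arm, 125 mm from the hinge: a drum of diameter 30, 32 mm long along stand y, turning freely on its own axle on a 10 mm stem. At angle q it lies (125 sin(0.35 - q), 0, 125 cos(0.35 - q)) mm from clamp_hinge in the stand's axes. Fingers pointing down and closing along stand y on its flat ends can hold it all the way over.
- lid (a joint): Angle of the mirror lid, rad, about a level hinge along the stand's x axis. 0 = shut, flat on the light box; it grows as the lid opens; 1.571 = upright, which is its balance point: below it the lid falls shut, above it it falls over towards the canister to a stop at 2.3. Nearly frictionless, lid 0.25 kg, no stay.
- lid_hinge (a point): Point on the lid's hinge axis at its mid-length, 75 mm above the table; axes as the stand's.
- lid_knob (a point): Centre of the yellow knob beyond the free edge of the lid (plate 150 x 112 x 5 mm), 145 mm from the hinge: a drum of diameter 30, 32 mm long along stand x, turning freely on its own axle on a 10 mm stem. At angle q it lies (0, 145 cos q, 145 sin q) mm from lid_hinge in the stand's axes. Fingers pointing down and closing along stand x on its flat ends can hold it all the way up.
- canister_mid (a point): Centre of the gold canister being checked, an upright ribbed cylinder of diameter 52 and height 60 mm, loose, standing 12 mm deep in the nest; its top is 78 mm above the table.
- nest (a point): Centre of the nest's floor, 18 mm above the table, under the canister.
- gauge_ring: Loose brass ring, diameter 40, height 14 mm, on the stand's plate; leave alone. Origin under its centre.
- vial: Loose small amber jar, diameter 26, height 50 mm, on the stand's plate; leave alone. Origin under its centre.
- spare1: Loose tall gold canister, diameter 66, height 150 mm, on the table; leave alone. Origin under its centre.
- spare2: Another tall gold canister, the same; leave alone.
- reagent: Loose amber bottle, diameter 70, height 160 mm; leave alone. Origin under its centre.
- beaker: Loose glass beaker, diameter 70, height 90 mm; leave alone. Origin under its centre.
There are look-alikes about, which are no part of the job. What is shaped like the part that bears canister_mid but green, pink or turquoise is not meant.

How it is judged:
On the way, in this order (a step that is already met when the one before it is completed fails the run):
1. the clamp arm is over on the canister, its foot pressing on it (value of joint clamp above 1.8 rad and contact force between clamp and canister above 2 N), for 0.3 s.
2. the clamp arm is back at its parked stop (value of joint clamp below 0.12 rad), for 0.2 s.
3. the mirror lid stands at its balance point, held by the fingers (value of joint lid between 1.45 and 1.69 rad and contact force between the fingers and lid above 0.5 N), for 0.3 s.
At the end, for the whole second after the job is handed in: The lid is within 0.12 rad of upright, still (under 0.08 rad/s) and held by the fingers (over 0.5 N); the clamp arm is parked (below 0.12 rad); the canister is upright in its nest, within 6 mm of centre. It stays so through the last second, the robot holding on (all of step 3 and velocity of joint lid between -0.08 and 0.08 rad/s and value of joint clamp below 0.12 rad and horizontal distance between canister_mid and nest below 0.006 m and height (world z) of canister_mid below 0.053 m and angle between canister_mid's own z axis and vertical below 0.1 rad); the arm keeps its last pose, push and grip.
It fails at once if the lid tips well over past its balance point towards the canister (value of joint lid above 1.95 rad).
It fails at once if the canister is lifted or knocked out of its nest (height (world z) of canister_mid above 0.058 m or horizontal distance between canister_mid and nest above 0.012 m).
It fails at once if another thing is knocked or moved (distance of any of gauge_ring, vial, spare1, spare2, reagent, beaker from where it was at the start of the episode above 0.03 m).
It also fails if it takes over 61 s, if anything falls off the work surface, if the arm or the gripper's body presses on something with over 40 N, if the wrist force passes 120 N, or if a joint passes its speed limit or range.

## Working session

There is one attempt and no reset: what is moved stays moved. The work goes in short steps, Python scripts to look and compute and a shell command to move; the robot and the scene stay as the last step left them, time stands still between calls to the robot, and variables do not carry over. Pictures are saved under pics/ and viewed, and the job is handed in when it is done.

```bash
mkdir -p pics; ls; cat > h.py <<'E'
import numpy as np,cv2
from workcell import bot
def snap(n,f):
    c=bot.read_camera(n); cv2.imwrite(f,c['pixels'][:,:,::-1]); return c
def ray(c,u,v,z):
    R=np.array(c['R']);t=np.array(c['t']);o=-R.T@t
    d=R.T@np.array([(u-c['cx'])/c['fx'],(v-c['cy'])/c['fy'],1]); return o+d*(z-o[2])/d[2]
def proj(c,X):
    p=np.array(c['R'])@np.array(X)+np.array(c['t']); return c['fx']*p[0]/p[2]+c['cx'],c['fy']*p[1]/p[2]+c['cy']
E
python3 - <<'E'
from h import *
import pickle
d={}
for n in('top','side'):
    d[n]=snap(n,f'pics/{n}0.png')
    R=np.array(d[n]['R']); print(n,-R.T@np.array(d[n]['t']),d[n]['fx'],R[2])
pickle.dump(d,open('d0.pkl','wb'))
print(bot.read_state())
E
```

```text
pics
top [0.37992247 0.01052543 1.40574986] 467.8628250591044 [ 0.12140164 -0.01716311 -0.99245507]
side [0.44121182 1.03319819 0.96054504] 476.60097198812394 [ 0.0703167  -0.79021293 -0.60878493]
{'time': 0.1, 'q': array([ 1.30306458e+00,  2.64708355e-01,  1.60526668e+00,  4.31589390e-06,
        1.27370860e+00, -3.68967957e-02]), 'joint_vel': array([ 0.00116853, -0.00201294, -0.00256924,  0.00088936, -0.00279667,
       -0.00068666]), 'joint_torque': array([ 3.74065894e-05, -5.16713583e+01, -3.68585658e+01, -1.20001869e-05,
        6.34007942e-03,  2.05719004e-05]), 'tool_pos': array([0.15426639, 0.65649304, 0.25505011]), 'tcp_rot': array([-1.56525631,  0.18152981, -0.181024  ]), 'wrist_force': array([-0.38608191,  0.21893417,  0.36097146]), 'torque': array([0.01594215, 0.00577884, 0.01851738]), 'width': 1.0015231715574548}
```

View pics/top0.png

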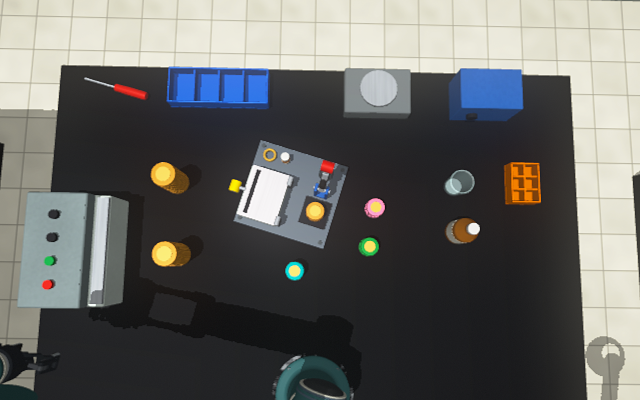

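View pics/side0.png

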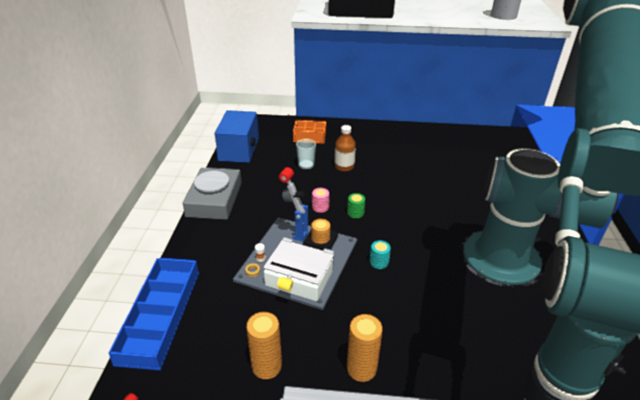

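The top view shows the stand at about (290,193), the red knob (328,167), the yellow knob (235,186) and the gold canister in the nest (315,211). Things that could be taken for the canister are pink (374,208), green (369,246), turquoise (294,271), and the tall gold spares (168,178) and (170,254). Next I'll take close crops.

```bash
python3 - <<'E'
import cv2
a=cv2.imread('pics/top0.png')[130:260,220:360]; cv2.imwrite('pics/topc.png',cv2.resize(a,None,fx=5.5,fy=4.6*1.0,interpolation=cv2.INTER_CUBIC) if 0 else cv2.resize(a,None,fx=4.5,fy=4.5,interpolation=cv2.INTER_CUBIC))
a=cv2.imread('pics/side0.png')[160:310,225:365]; cv2.imwrite('pics/sidec.png',cv2.resize(a,None,fx=4,fy=4,interpolation=cv2.INTER_CUBIC))
E
```

```text
(no output)
```

View pics/topc.png

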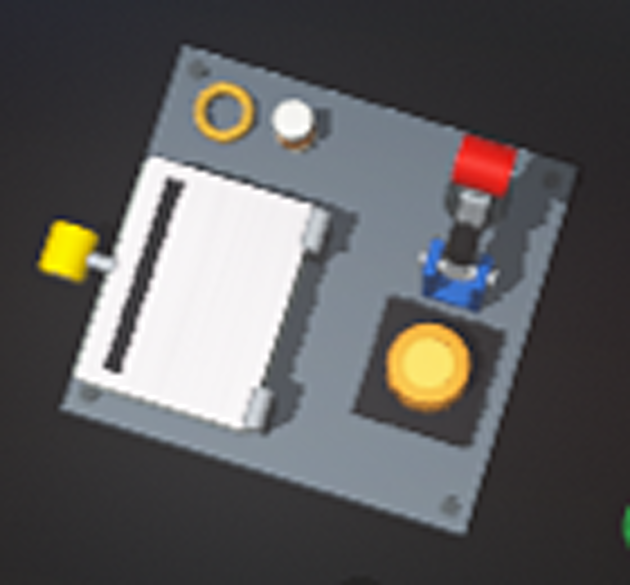

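View pics/sidec.png

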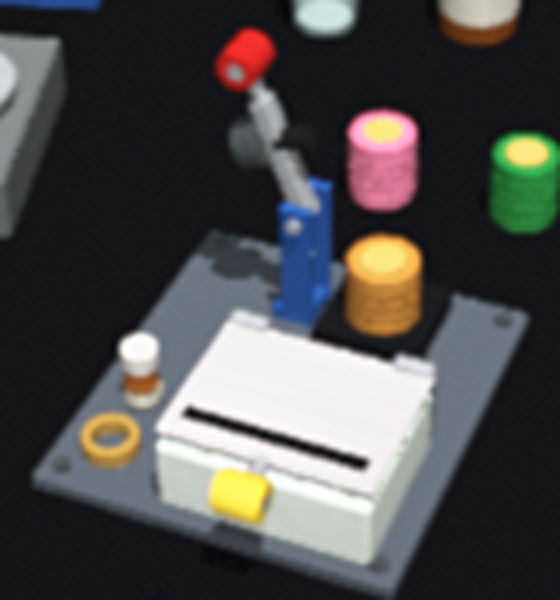

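The crops confirm the gold canister in the black nest: top crop (428,362), side crop (383,260). I'm fitting the stand pose and then triangulating both knobs.

```bash
cat > fit.py <<'E'
from h import *
import pickle
from scipy.optimize import least_squares
d=pickle.load(open('d0.pkl','rb'))
T=lambda p:np.array([220+(p[0]+.5)/4.5-.5,130+(p[1]+.5)/4.5-.5])
S=lambda p:np.array([225+(p[0]+.5)/4-.5,160+(p[1]+.5)/4-.5])
P=[(135,150,12),(135,-130,12),(-125,-130,12),(-125,150,12)]
obs=[('top',T(a),p) for a,p in zip([(182,45),(578,170),(465,532),(62,408)],P)]+[('side',S(a),p) for a,p in zip([(35,477),(213,232),(527,315),(395,592)],P)]
obs+=[('top',T((428,362)),(-30,-75,78)),('side',S((383,259)),(-30,-75,78))]
def W(x,p):
    c,s=np.cos(x[2]),np.sin(x[2]); a,b,z=np.array(p)/1000
    return np.array([x[0]+c*a-s*b,x[1]+s*a+c*b,z])
def f(x): return np.concatenate([np.array(proj(d[n],W(x,p)))-o for n,o,p in obs])
E
python3 - <<'E'
from fit import *
r=least_squares(f,[.7,.1,-.3],loss='soft_l1'); x=r.x; print(x); print(f(x).reshape(-1,2).round(1))
for m in('top','side'):
    o2=[o for o in obs if o[0]==m]
    print(m,least_squares(lambda x:np.concatenate([np.array(proj(d[n],W(x,p)))-o for n,o,p in o2]),x).x)
def st(X): 
    c,s=np.cos(x[2]),np.sin(x[2]); q=X[:2]-x[:2]; return np.array([c*q[0]+s*q[1],-s*q[0]+c*q[1],X[2]])*1000
for nm,a,b in(('red',T((485,166)),S((246,60))),('yel',T((68,250)),S((240,497)))):
    t=least_squares(lambda X:np.r_[np.array(proj(d['top'],X))-a,np.array(proj(d['side'],X))-b],[.8,.1,.1])
    print(nm,t.x,st(t.x).round(1),t.fun.round(2))
for z in(.066,): pass
print('hinge ends lid z75', [st(ray(d['top'],*T(p),.075)).round(1) for p in((315,228),(258,410))])
print('ring',st(ray(d['top'],*T((224,110)),.026)),'vial',st(ray(d['top'],*T((293,120)),.062)))
print('post sides z105',[st(ray(d['top'],*T(p),.105)).round(1) for p in((424,258),(492,278))])
E
```

```text
[ 0.57243471  0.06435883 -0.28360376]
[[-0.5 -0. ]
 [-0.5 -0.9]
 [-0.5  0.9]
 [-0.8  0.7]
 [-0.7 -0.9]
 [-0.4 -1.2]
 [ 0.5 -1. ]
 [-0.4 -1.3]
 [-0.4  0.4]
 [ 0.2 -0.6]]
top [ 0.57319077  0.06270721 -0.28674462]
side [ 0.57148748  0.06809056 -0.28084217]
red [ 0.62176682 -0.03002648  0.2198494 ] [ 73.8 -76.8 219.8] [ 0.    0.12 -0.12 -0.03]
yel [0.59238794 0.23103023 0.0710647 ] [-27.5 165.6  71.1] [-0.    0.17 -0.15 -0.03]
hinge ends lid z75 [array([32.9, 19. , 75. ]), array([-89.2,  18.2,  75. ])]
ring [ 98.45242927 105.53922037  26.        ] vial [98.47772856 55.25284772 62.        ]
post sides z105 [array([ 30.4, -54.6, 105. ]), array([ 30.9, -98.9, 105. ])]
```

```bash
python3 - <<'E'
from fit import *
from scipy.spatial.transform import Rotation as Ro
s=bot.read_state(); R=Ro.from_rotvec(s['tcp_rot']).as_matrix(); print(R.round(3))
x=[.5725,.0640,-.285]
print('jaw yaw deg',np.degrees(np.arctan2(R[1,2],R[0,2])),'stand x yaw',np.degrees(x[2]),'y yaw',np.degrees(x[2])+90)
for n,p in dict(red=(73.9,-75,222),redover=(-94,-75,105),yel=(-30,165.6,75),yelup=(-30,20.6,220),can=(-30,-75,78)).items(): print(n,(W(x,p)*1000).round(1))
for n,p in dict(sp1=(166,172),sp2=(168,248)).items(): print(n,ray(d['top'],*p,.15))
E
```

```text
[[ 0.973 -0.001  0.229]
 [-0.229 -0.002  0.973]
 [-0.    -1.    -0.002]]
jaw yaw deg 76.77406382884188 stand x yaw -16.32929716122846 y yaw 73.67070283877155
red [622.3 -28.8 222. ]
redover [461.2  18.5 105. ]
yel [590.3 231.4  75. ]
yelup [549.5  92.2 220. ]
can [5.226e+02 5.000e-01 7.800e+01]
sp1 [0.61313355 0.40489751 0.15      ]
sp2 [0.40825143 0.38855952 0.15      ]
```

```bash
python3 -m jog '[[20,-30,30,0,85],[60,-88,75,-1,85],[100,-146,75,-2,85],[140,-204,75,-3,85],[175,-257,75,-3,85],[210,-310,75,-3,85],[245,-362,75,-3,85],[280,-414,75,-3,85],[300,-440,75,-3,85],[300,-440,75,-3,85]]' 40
```

```text
time: 1.35
tool_pos: [0.4559, 0.2137, 0.3308]
tcp_rot: [-1.56, 0.227, -0.227]
wrist_force: [-1.4, 0.4, -0.3]
width: 0.99
```

```bash
python3 -m jog '[[30,-44,0,0,85],[60,-88,0,0,85],[90,-132,0,0,85],[120,-176,0,0,85],[145,-213,0,0,85],[160,-235,0,0,85],[168,-246,0,0,85],[168,-246,-10,0,85],[168,-246,-20,0,85],[168,-246,-20,0,85]]'; python3 - <<'E'
from h import *
for n in('top','side'): snap(n,f'pics/{n}1.png')
a=cv2.imread('pics/top1.png')[110:260,220:380]; b=cv2.imread('pics/side1.png')[110:260,225:385]
cv2.imwrite('pics/c1.png',cv2.resize(np.hstack([a,b]),None,fx=2.5,fy=2.5,interpolation=cv2.INTER_CUBIC))
print(bot.read_state()['tool_pos'],bot.read_state()['q'])
E
```

```text
time: 2.6
tool_pos: [0.621, -0.0277, 0.3095]
tcp_rot: [-1.559, 0.224, -0.219]
wrist_force: [-0.0, -0.5, 0.1]
width: 0.994
[ 0.62189073 -0.02805789  0.31100727] [-8.51695559e-02  1.37278306e-01  1.65414840e+00  1.45923652e-04
  1.35082092e+00 -1.37386911e+00]
```

View pics/c1.png

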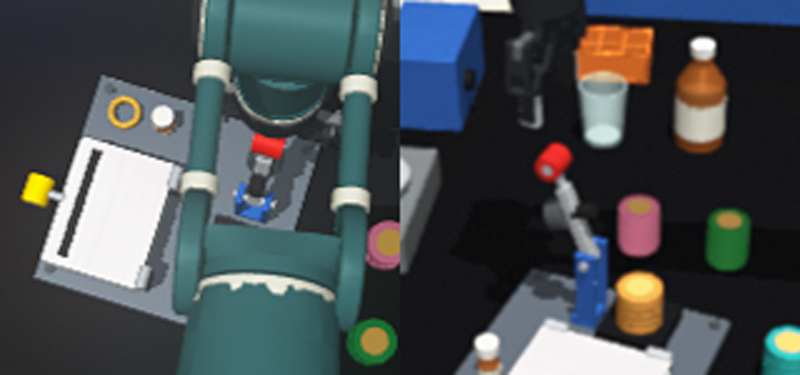

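```bash
python3 - <<'E'
from h import *
import pickle
c=pickle.load(open('d0.pkl','rb'))['side']
jy=np.array([.281,.96,0])
for z in(.31-.012,.31-.02):
  for k in(.0425,.057):
    p=proj(c,np.array([.6219,-.028,z])+jy*k); print(z,k,((p[0]-225)*2.5+400,(p[1]-110)*2.5))
print('knob',[(a) for a in proj(c,[.622,-.029,.221])])
E
```

```text
0.298 0.0425 (np.float64(532.2576676861848), np.float64(121.58028245436469))
0.298 0.057 (np.float64(526.1265506165369), np.float64(128.71879675561615))
0.29 0.0425 (np.float64(532.5967329215553), np.float64(128.14072932022805))
0.29 0.057 (np.float64(526.4931279736431), np.float64(135.30841870433989))
knob [np.float64(285.848476947974), np.float64(174.45936441025583)]
```

The picture shows the open fingers straddling the red knob (side crop: knob (552,162), fingertip (533,122)), which matches the projection. I'm descending 84 mm.

```bash
python3 -m jog '[[0,-1,-20,0,85],[0,-1,-40,0,85],[0,-1,-60,0,85],[0,-1,-75,0,85],[0,-1,-84,0,85],[0,-1,-84,0,60],[0,-1,-84,0,30],[0,-1,-84,0,28],[0,-1,-84,0,28],[0,-1,-84,0,28]]' 40; python3 - <<'E'
from h import *
snap('side','pics/side2.png')
b=cv2.imread('pics/side2.png')[110:260,225:385]
cv2.imwrite('pics/c2.png',cv2.resize(b,None,fx=4,fy=4,interpolation=cv2.INTER_CUBIC))
E
```

```text
time: 3.95
tool_pos: [0.6237, -0.028, 0.229]
tcp_rot: [-1.556, 0.22, -0.225]
wrist_force: [1.6, 6.3, 1.2]
width: 0.369
```

View pics/c2.png

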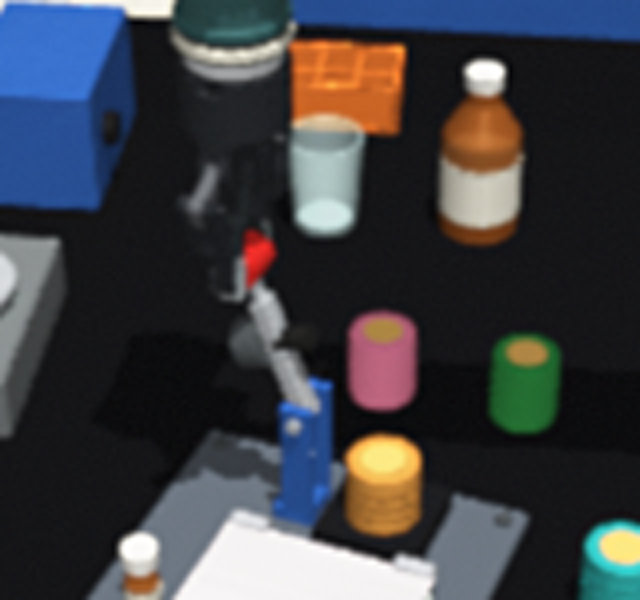

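```bash
python3 - <<'E'
import numpy as np
P=lambda q:np.array([.9597*125*np.sin(.35-q),-.281*125*np.sin(.35-q),125*np.cos(.35-q)])
for qs in(np.linspace(0,.95,11),np.linspace(.95,1.92,11)):
    print([[*(int(round(v)) for v in P(q)-P(qs[0]))] for q in qs[1:]])
E
```

```text
[[-11, 3, 4], [-22, 6, 6], [-33, 10, 7], [-45, 13, 8], [-56, 16, 7], [-67, 20, 5], [-78, 23, 1], [-89, 26, -3], [-99, 29, -8], [-109, 32, -14]]
[[-9, 3, -7], [-18, 5, -16], [-26, 7, -25], [-32, 9, -34], [-38, 11, -45], [-43, 13, -56], [-47, 14, -67], [-50, 15, -79], [-52, 15, -91], [-52, 15, -103]]
```

Gripped, with width 31.5 mm matching the 32 mm drum. I'm swinging over, first half.

```bash
python3 -m jog '[[-11,4,4,0,28],[-22,7,6,0,28],[-33,11,7,0,28],[-45,14,8,0,28],[-56,17,7,0,28],[-67,21,5,0,28],[-78,24,1,0,28],[-89,27,-3,0,28],[-99,30,-8,0,28],[-109,33,-14,0,28]]' 40; python3 - <<'E'
from h import *
snap('side','pics/side3.png')
b=cv2.imread('pics/side3.png')[110:260,225:385]
cv2.imwrite('pics/c3.png',cv2.resize(b,None,fx=4,fy=4,interpolation=cv2.INTER_CUBIC))
E
```

```text
time: 5.25
tool_pos: [0.5129, 0.0046, 0.2133]
tcp_rot: [-1.556, 0.222, -0.223]
wrist_force: [4.7, 6.9, -5.3]
width: 0.367
```

View pics/c3.png

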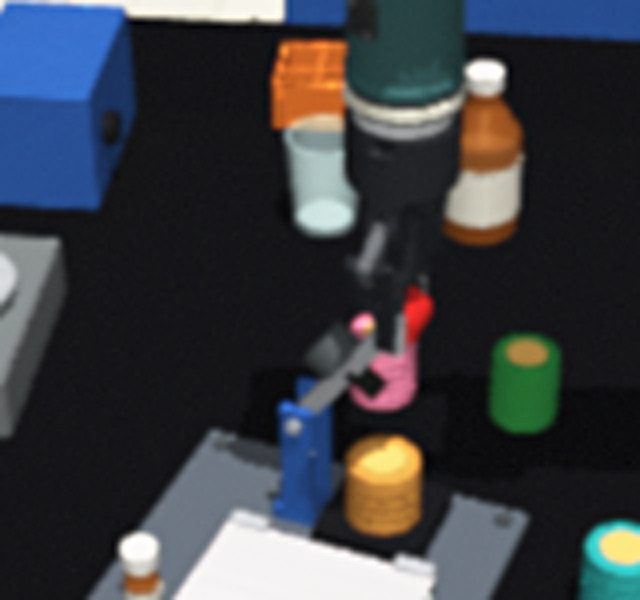

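The arm is about 0.95 rad over and the red knob is held at crop (415,315). Now the second half.

```bash
python3 -m jog '[[-9,4,-7,0,28],[-18,6,-16,0,28],[-26,9,-25,0,28],[-32,11,-34,0,28],[-38,13,-45,0,28],[-43,15,-56,0,28],[-47,16,-67,0,28],[-50,17,-79,0,28],[-52,17,-91,0,28],[-52,17,-100,0,28]]' 40; python3 - <<'E'
from h import *
snap('side','pics/side4.png')
b=cv2.imread('pics/side4.png')[110:260,225:385]
cv2.imwrite('pics/c4.png',cv2.resize(b,None,fx=4,fy=4,interpolation=cv2.INTER_CUBIC))
E
```

```text
time: 6.55
tool_pos: [0.4626, 0.0196, 0.1134]
tcp_rot: [-1.56, 0.219, -0.225]
wrist_force: [4.9, 0.3, -2.6]
width: 0.37
```

View pics/c4.png

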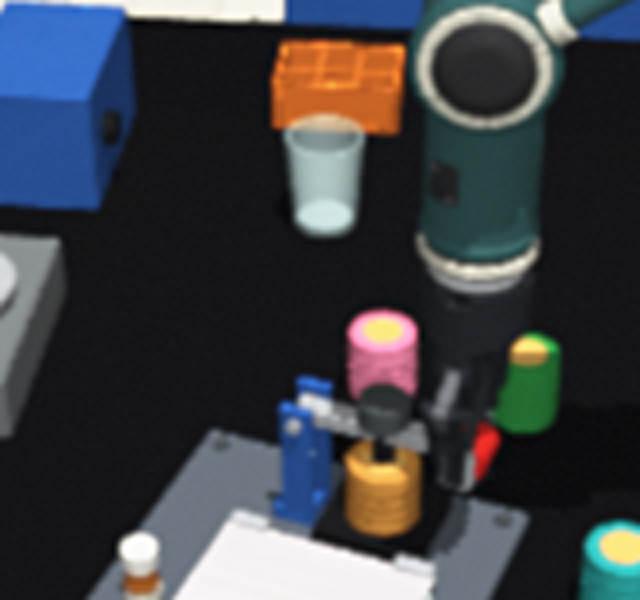

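The arm lies almost level and its foot is at the canister top, crop (383,450). I'll lower 3 mm more and open, so that its own weight presses.

```bash
python3 -m jog '[[0,0,-2,0,28],[0,0,-3,0,28],[0,0,-3,0,28],[0,0,-3,0,40],[0,0,-3,0,55],[0,0,-3,0,55],[0,0,-3,0,55],[0,0,-3,0,55],[0,0,-3,0,55],[0,0,-3,0,55]]' 40; python3 - <<'E'
from h import *
for n in('side','top'): snap(n,f'pics/{n}5.png')
b=cv2.imread('pics/side5.png')[160:260,265:385]
cv2.imwrite('pics/c5.png',cv2.resize(b,None,fx=5,fy=5,interpolation=cv2.INTER_CUBIC))
E
```

```text
time: 7.85
tool_pos: [0.4614, 0.0201, 0.1103]
tcp_rot: [-1.559, 0.222, -0.222]
wrist_force: [-0.1, -0.4, 0.4]
width: 0.647
```

View pics/c5.png

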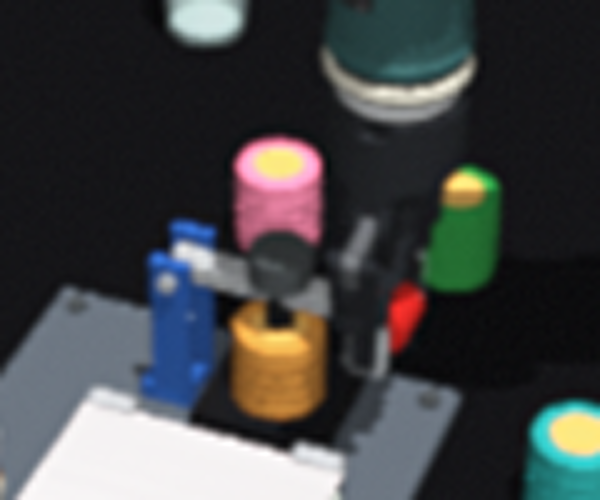

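The arm is released with wrist force about 0, and the foot rests on the canister. I'll wait a bit, re-grip, then swing back.

```bash
python3 -m jog '[[0,0,0,0,55],[0,0,0,0,55],[0,0,0,0,55],[0,0,0,0,55],[0,0,0,0,40],[0,0,0,0,28],[0,0,0,0,28],[0,0,0,0,28],[0,0,0,0,28],[0,0,0,0,28]]' 40; python3 - <<'E'
import numpy as np
P=lambda q:np.array([.9597*125*np.sin(.35-q),-.281*125*np.sin(.35-q),125*np.cos(.35-q)])
for qs in(np.linspace(1.92,.97,11),np.linspace(.97,0.0,11)):
    print([[*(int(round(v)) for v in P(q)-P(qs[0]))] for q in qs[1:]])
E
```

```text
time: 9.2
tool_pos: [0.4614, 0.02, 0.1104]
tcp_rot: [-1.559, 0.222, -0.222]
wrist_force: [-1.9, -0.9, 2.9]
width: 0.37
[[1, 0, 12], [2, -1, 24], [5, -1, 35], [9, -3, 46], [13, -4, 57], [19, -6, 67], [26, -8, 77], [33, -10, 86], [41, -12, 94], [50, -15, 102]]
[[10, -3, 7], [20, -6, 12], [31, -9, 17], [42, -12, 20], [54, -16, 22], [65, -19, 23], [77, -22, 23], [88, -26, 22], [100, -29, 19], [111, -32, 16]]
```

```bash
python3 -m jog '[[1,0,12,0,28],[2,-1,24,0,28],[5,-1,35,0,28],[9,-2,46,0,28],[13,-4,57,0,28],[19,-5,67,0,28],[26,-7,77,0,28],[33,-9,86,0,28],[41,-11,94,0,28],[50,-14,102,0,28]]' 40
```

```text
time: 10.45
tool_pos: [0.5118, 0.0052, 0.2124]
tcp_rot: [-1.561, 0.222, -0.222]
wrist_force: [1.5, -5.2, -7.2]
width: 0.368
```

```bash
python3 -m jog '[[10,-2,7,0,28],[20,-5,12,0,28],[31,-8,17,0,28],[42,-11,20,0,28],[54,-15,22,0,28],[65,-18,23,0,28],[77,-21,23,0,28],[88,-25,22,0,28],[100,-28,19,0,28],[111,-31,16,0,28]]' 40;  python3 - <<'E'
from h import *
snap('side','pics/side6.png')
b=cv2.imread('pics/side6.png')[110:260,225:385]
cv2.imwrite('pics/c6.png',cv2.resize(b,None,fx=4,fy=4,interpolation=cv2.INTER_CUBIC))
E
```

```text
time: 11.7
tool_pos: [0.6224, -0.0272, 0.2279]
tcp_rot: [-1.563, 0.224, -0.221]
wrist_force: [-3.6, -8.2, -3.5]
width: 0.37
```

View pics/c6.png

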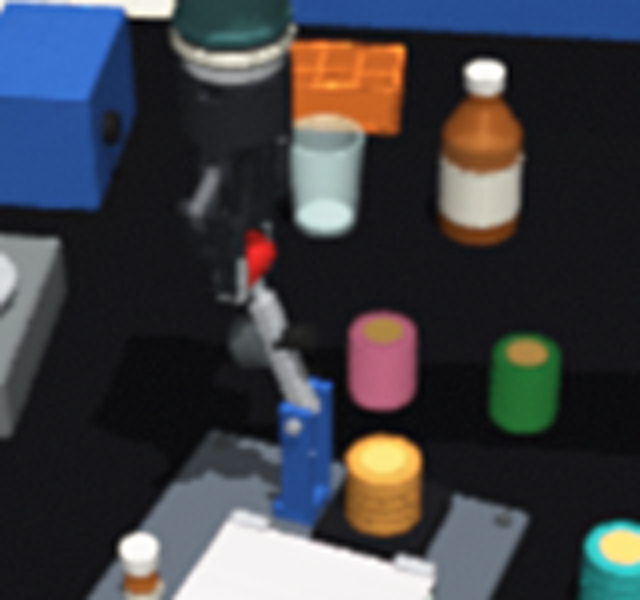

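The clamp is back at its stop with the knob at crop (260,255), the same as before, and the canister is still in its nest. I'll release and lift straight up.

```bash
python3 -m jog '[[0,0,0,0,50],[0,0,0,0,85],[0,0,0,0,85],[0,0,0,0,85],[0,0,0,0,85],[0,0,15,0,85],[0,0,40,0,85],[0,0,65,0,85],[0,0,80,0,85],[0,0,80,0,85]]' 40;  python3 - <<'E'
from h import *
snap('side','pics/side7.png')
b=cv2.imread('pics/side7.png')[110:260,225:385]
cv2.imwrite('pics/c7.png',cv2.resize(b,None,fx=4,fy=4,interpolation=cv2.INTER_CUBIC))
E
```

```text
time: 13.0
tool_pos: [0.6233, -0.025, 0.3105]
tcp_rot: [-1.559, 0.219, -0.225]
wrist_force: [-1.0, -1.3, -0.5]
width: 0.994
```

View pics/c7.png

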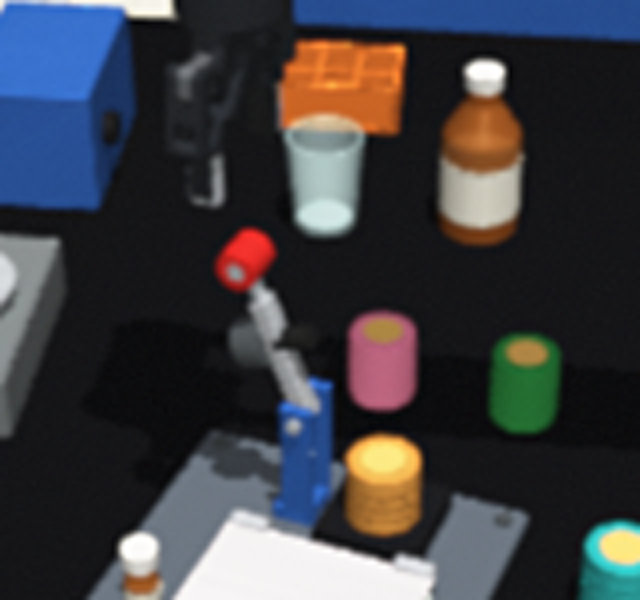

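```bash
python3 -m jog '[[-3,28,0,-10,85],[-6,56,0,-20,85],[-10,85,0,-30,85],[-14,114,0,-40,85],[-18,143,0,-50,85],[-22,172,0,-60,85],[-26,200,0,-70,85],[-29,230,0,-80,85],[-31,256,0,-90,85],[-31,256,0,-90,85]]' 40; python3 -m jog '[[0,0,-10,0,85],[0,0,-30,0,85],[0,0,-55,0,85],[0,0,-80,0,85],[0,0,-100,0,85],[0,0,-110,0,85],[0,0,-110,0,85],[0,0,-110,0,85],[0,0,-110,0,85],[0,0,-110,0,85]]';  python3 - <<'E'
from h import *
from scipy.spatial.transform import Rotation as Ro
for n in('side','top'): snap(n,f'pics/{n}8.png')
a=cv2.imread('pics/top8.png')[130:260,200:360]; b=cv2.imread('pics/side8.png')[180:310,225:385]
cv2.imwrite('pics/c8.png',cv2.resize(np.hstack([a,b]),None,fx=2.5,fy=2.5,interpolation=cv2.INTER_CUBIC))
R=Ro.from_rotvec(bot.read_state()['tcp_rot']).as_matrix(); print(np.degrees(np.arctan2(R[1,2],R[0,2])))
E
```

```text
time: 14.3
tool_pos: [0.5904, 0.2324, 0.3064]
tcp_rot: [-1.066, 1.414, -1.412]
wrist_force: [-0.5, -0.5, 0.3]
width: 0.996
time: 15.55
tool_pos: [0.5918, 0.2313, 0.1992]
tcp_rot: [-1.06, 1.414, -1.415]
wrist_force: [0.1, -0.2, -0.8]
width: 0.996
-16.218502060945927
```

View pics/c8.png

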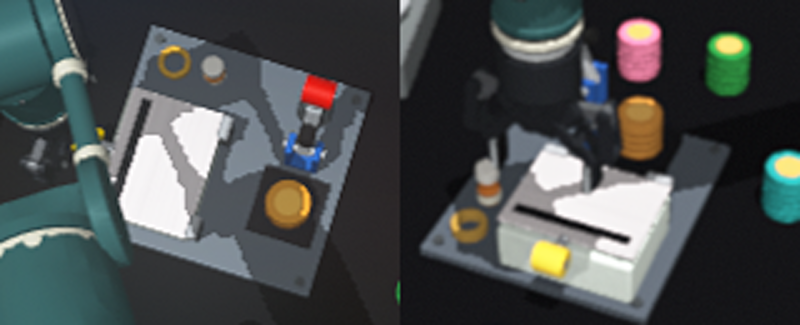

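The fingers straddle the yellow knob (side crop (550,258)), jaw yaw is -16.2°, and the way down is clear of the ring and vial. I'm descending and gripping.

```bash
python3 -m jog '[[0,0,-25,0,85],[0,0,-50,0,85],[0,0,-75,0,85],[0,0,-100,0,85],[0,0,-117,0,85],[0,0,-117,0,85],[0,0,-117,0,50],[0,0,-117,0,28],[0,0,-117,0,28],[0,0,-117,0,28]]' 40;  python3 - <<'E'
from h import *
for n in('side','top'): snap(n,f'pics/{n}9.png')
a=cv2.imread('pics/top9.png')[130:260,200:360]; b=cv2.imread('pics/side9.png')[180:310,225:385]
cv2.imwrite('pics/c9.png',cv2.resize(np.hstack([a,b]),None,fx=2.5,fy=2.5,interpolation=cv2.INTER_CUBIC))
P=lambda q:np.array([.2807*145*np.cos(q),.9598*145*np.cos(q),145*np.sin(q)])
for qs in(np.linspace(0,.8,11),np.linspace(.8,1.571,11)):
    print([[*(int(round(v)) for v in P(q)-P(qs[0]))] for q in qs[1:]])
E
```

```text
time: 16.9
tool_pos: [0.59, 0.2319, 0.0827]
tcp_rot: [-1.063, 1.418, -1.413]
wrist_force: [-7.4, 1.5, 7.1]
width: 0.369
[[0, 0, 12], [-1, -2, 23], [-1, -4, 34], [-2, -7, 46], [-3, -11, 56], [-5, -16, 67], [-6, -21, 77], [-8, -28, 87], [-10, -35, 96], [-12, -42, 104]]
[[-2, -8, 7], [-5, -16, 14], [-7, -25, 20], [-10, -35, 26], [-13, -45, 30], [-16, -55, 34], [-19, -65, 37], [-22, -76, 39], [-25, -86, 41], [-28, -97, 41]]
```

View pics/c9.png

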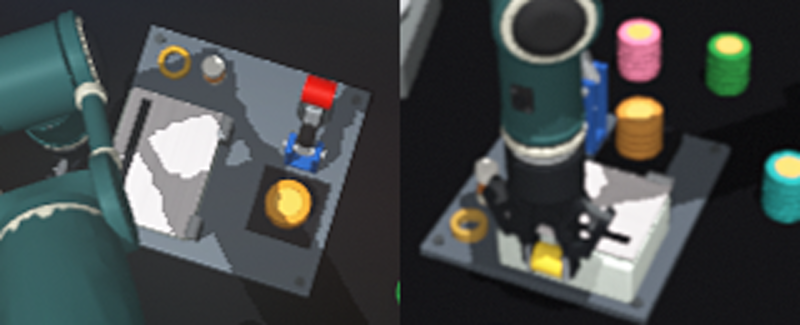

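Gripped at 31.5 mm with the fingers on the drum, side crop (548,262). I'm lifting the first part.

```bash
python3 -m jog '[[-1,0,12,0,28],[-2,-2,23,0,28],[-2,-4,34,0,28],[-3,-7,46,0,28],[-4,-11,56,0,28],[-6,-16,67,0,28],[-7,-21,77,0,28],[-9,-28,87,0,28],[-11,-35,96,0,28],[-13,-42,104,0,28]]' 50;  python3 - <<'E'
from h import *
for n in('side','top'): snap(n,f'pics/{n}10.png')
a=cv2.imread('pics/top10.png')[130:260,200:360]; b=cv2.imread('pics/side10.png')[150:280,225:385]
cv2.imwrite('pics/c10.png',cv2.resize(np.hstack([a,b]),None,fx=2.5,fy=2.5,interpolation=cv2.INTER_CUBIC))
E
```

```text
time: 18.25
tool_pos: [0.5775, 0.1899, 0.1867]
tcp_rot: [-1.061, 1.417, -1.413]
wrist_force: [-3.3, 4.4, 1.1]
width: 0.369
```

View pics/c10.png

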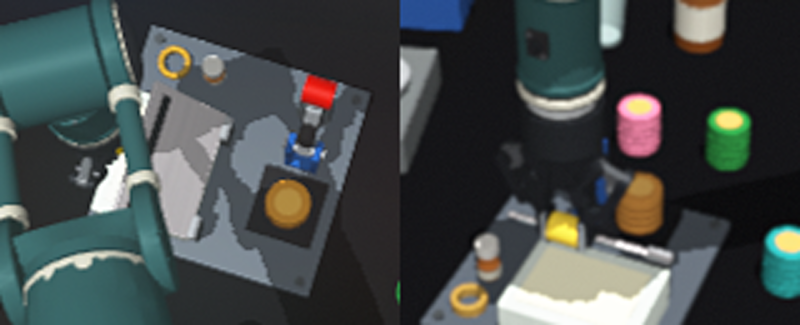

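The lid is about 0.8 rad up with the knob held (side crop (562,228)). Now the rest.

```bash
python3 -m jog '[[-2,-8,7,0,28],[-5,-16,14,0,28],[-7,-25,20,0,28],[-10,-35,26,0,28],[-13,-45,30,0,28],[-16,-55,34,0,28],[-19,-65,37,0,28],[-22,-76,39,0,28],[-25,-86,41,0,28],[-28,-96,41,0,28]]' 50;  python3 - <<'E'
from h import *
import pickle
d={}
for n in('side','top'): d[n]=snap(n,f'pics/{n}11.png')
pickle.dump(d,open('d11.pkl','wb'))
a=cv2.imread('pics/top11.png')[130:260,200:360]; b=cv2.imread('pics/side11.png')[150:280,225:385]
cv2.imwrite('pics/c11.png',cv2.resize(np.hstack([a,b]),None,fx=2.5,fy=2.5,interpolation=cv2.INTER_CUBIC))
cv2.imwrite('pics/c11s.png',cv2.resize(b,None,fx=4.5,fy=4.5,interpolation=cv2.INTER_CUBIC))
s=bot.read_state();print(s['tool_pos'],s['wrist_force'],s['width'])
E
```

```text
time: 19.6
tool_pos: [0.5489, 0.0927, 0.2278]
tcp_rot: [-1.063, 1.417, -1.414]
wrist_force: [-6.7, 2.0, 6.1]
width: 0.367
[0.5487399  0.09208305 0.22779373] [-6.42170318  1.23555418  6.00333821] 0.3658170378713652
```

View pics/c11.png

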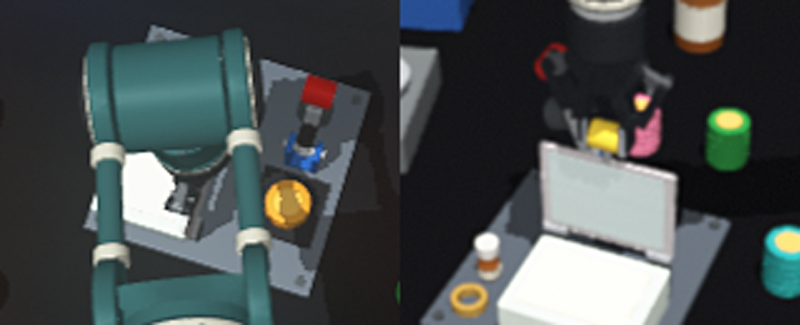

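View pics/c11s.png

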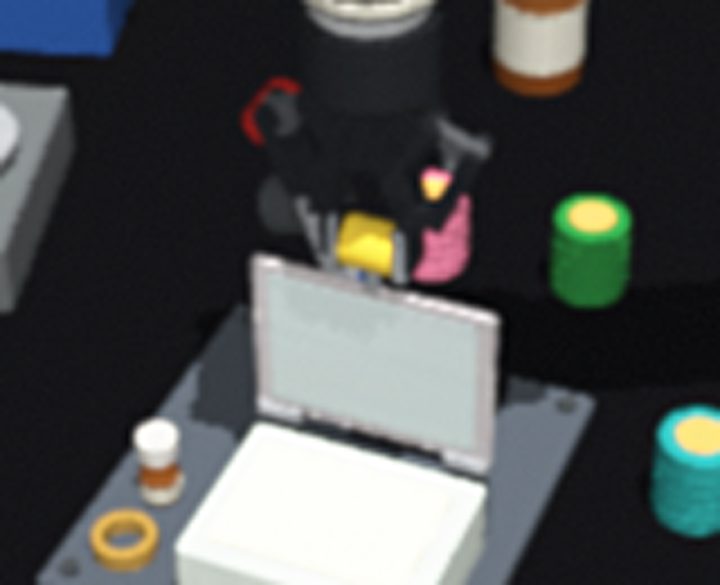

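The lid stands near upright with the yellow knob between the pads at side crop (367,243). I'll measure its angle from the knob and the lid's top corners.

```bash
python3 - <<'E'
from fit import *
c=pickle.load(open('d11.pkl','rb'))['side']
S2=lambda p:np.array([225+(p[0]+.5)/4.5-.5,150+(p[1]+.5)/4.5-.5])
x=[.5725,.0640,-.285]
for hy in(19,20.6,22):
  K=lambda q,r,sx:W(x,(-30+sx,hy+r*np.cos(q),75+r*np.sin(q)))
  b0=np.array(proj(d['side'],K(0,145,0)))-S((240,497)); print('bias shut',b0.round(2))
  for q in(1.35,1.45,1.5,1.571,1.65,1.75):
    print(hy,q,(np.array(proj(c,K(q,145,0)))-S2((366,243))).round(1))
# lid corners, lid plane
for q in (1.45,1.571,1.69): print(q,[((np.array(proj(c,W(x,(-30+sx,20.6+r*np.cos(q),75+r*np.sin(q)))))-[225,150])*4.5).round(0) for sx in(75,-75) for r in(117,0)])
E
```

```text
bias shut [ 0.89 -1.4 ]
19 1.35 [-3.3  8. ]
19 1.45 [-1.   3.9]
19 1.5 [0.1 2.1]
19 1.571 [ 1.7 -0.4]
19 1.65 [ 3.4 -2.8]
19 1.75 [ 5.5 -5.4]
bias shut [ 0.62 -0.95]
20.6 1.35 [-3.5  8.4]
20.6 1.45 [-1.3  4.3]
20.6 1.5 [-0.2  2.4]
20.6 1.571 [ 1.4 -0. ]
20.6 1.65 [ 3.2 -2.5]
20.6 1.75 [ 5.3 -5.1]
bias shut [ 0.39 -0.56]
22 1.35 [-3.7  8.7]
22 1.45 [-1.5  4.6]
22 1.5 [-0.4  2.7]
22 1.571 [1.2 0.3]
22 1.65 [ 2.9 -2.1]
22 1.75 [ 5.1 -4.7]
1.45 [array([241., 264.]), array([259., 399.]), array([486., 328.]), array([489., 464.])]
1.571 [array([251., 249.]), array([259., 399.]), array([495., 312.]), array([489., 464.])]
1.69 [array([261., 237.]), array([259., 399.]), array([503., 298.]), array([489., 464.])]
```

The knob and the lid corners give 1.54–1.60 rad, and the tool position gives 1.57. I'll hold still for one call and check before handing in.

```bash
python3 -m jog '[[0,0,0,0,28],[0,0,0,0,28],[0,0,0,0,28],[0,0,0,0,28],[0,0,0,0,28],[0,0,0,0,28],[0,0,0,0,28],[0,0,0,0,28],[0,0,0,0,28],[0,0,0,0,28]]' 50;  python3 - <<'E'
from h import *
for n in('side','top'): snap(n,f'pics/{n}12.png')
a=cv2.imread('pics/side11.png').astype(int)[140:300,220:400];b=cv2.imread('pics/side12.png').astype(int)[140:300,220:400]
print('diff',(abs(a-b).max(2)>25).sum())
cv2.imwrite('pics/c12.png',np.vstack([cv2.imread('pics/side12.png')[90:360,:],cv2.imread('pics/top12.png')[60:300,:]]))
E
```

```text
time: 20.95
tool_pos: [0.549, 0.0929, 0.2278]
tcp_rot: [-1.064, 1.417, -1.414]
wrist_force: [-6.0, 1.3, 4.7]
width: 0.363
diff 11
```

View pics/c12.png

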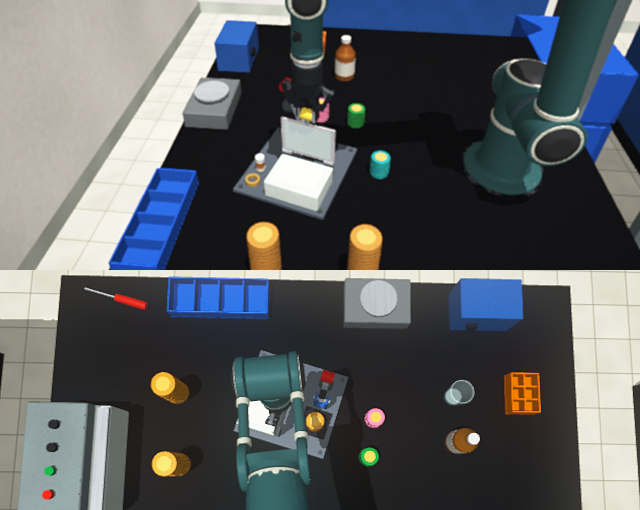

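The lid stands still and upright in the fingers, the clamp is parked, the canister is in its nest, and the other things are where they were. I'm handing in.

```bash
python3 - <<'E'
from workcell import bot
print(bot.finish_job()); s=bot.read_state(); print(s['time'],s['tool_pos'],s['width'])
E
```

```text
the job is handed in; nothing more can be done
None
the job is handed in; nothing more can be done
```

I did the whole sequence and handed the job in at about 21 s of the 61 s allowed. No verdict was reported.

- **Clamp:** I swung the red-knobbed arm over onto the gold canister and let go, so its own weight pressed the foot down for about a second. I then gripped it again, swung it back to its stop and released it.
- **Lid:** I lifted the mirror lid by its yellow knob to upright and handed in while still holding it with a 50 N grip.

**Last checks before handing in:**
- **Lid angle:** the pictures put it at 1.54–1.60 rad, and the tool position agrees with upright.
- **Lid at rest:** two pictures 1.3 s apart were practically the same, and the grip width was about 31 mm on the 32 mm knob.
- **Clamp and canister:** in the pictures the clamp was parked and the canister was in its nest.
- **Other things:** as far as the pictures show, they stood where they were at the start. The turquoise look-alike was in sight only in the side view at the end.

**Not measured or not exact:**
- I never measured the foot's force directly. I only saw that the wrist force was about 0 once the arm was released.
- A steady side load of about 6 N stayed on the fingers while holding the lid, from a millimetre or so of misalignment.
- In the stand fit, the two cameras disagreed by up to about 5 mm.

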